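# Lift the chocolate muffin from its tin with the tongs and hold it up for inspection

## Task

The chocolate muffin is too dark to judge from above, so pick up the spring tongs, close their tips on the chocolate muffin and lift it out of its cup in the tin. Finish while holding it up in the tongs, upright and still, with its underside at least 15 cm above the worktop so that I can look at it from below: the program ends holding, nothing is put down. Touch the muffins with nothing but the tongs, and leave the two golden muffins in their cups and the other kitchen things where they stand.

Things in the scene. Friction and masses are not known exactly. Their poses are not given: they have to be found in the camera images.
- tongs: Spring kitchen tongs, 245 mm long, 0.12 kg, steel with teal silicone hand grips and tips, lying flat so that the two arms open sideways. Origin: centre line, underside, middle of the hand grips; x to the tips, y to the left arm, z up. The arms pivot on an upright pin at x = -100 mm in a round knuckle (17 mm across, 25 mm high) with a hanging ring behind it. They always move equally.
- tongs_grip (a point): Middle of the two hand grips, 13 mm above the origin. Grips: x from -35 to 35 mm, z 0 to 26 mm; 56 mm wide over them with the tongs sprung open, 38 mm when the tips bite a muffin. The spring pushes each grip outwards with 6.5 N open to 10 N at the bite, so a squeeze of 25 to 35 N presses the tips on the muffin with 7 to 12 N; let go, the tongs spring open.
- tongs_mouth (a point): Centre of the bite, midway between the tips, 105 mm ahead of the origin, 13 mm above the underside. Tips: hollowed pads, 16 mm high, 32 mm long along x, that centre a muffin. Gap between them (narrowest, at the pads' ends, about 8 mm less): 85 mm sprung open, 66 mm at 47 mm over the grips (each mm there makes 2.1 mm here). Over the outsides of the tips: 12 mm more than the gap.
- tongs_left (a joint): How far the left arm of the tongs is closed, rad: 0 sprung open, about 0.09 closed on a muffin, 0.18 fully shut; the right arm reads the same.
- choc_muffin: The dark brown chocolate muffin in a brown pleated paper case, 60 mm high, 0.06 kg, standing in one of the three cups. Origin: centre of its underside; z up. Case: 38 mm across at the foot, 45 mm at 30 mm height; above that the crown, 49 mm across with an upright side from 36 to 48 mm height, then a low dome.
- choc_muffin_waist (a point): Centre of the chocolate muffin's upright side, 42 mm above its underside: where the tips should take it.
- golden_muffin_1: A golden muffin in a white paper case, same shape and size as the chocolate one, in another cup; leave it there.
- golden_muffin_2: The other golden muffin, the same, in the remaining cup; leave it there.
- muffin_tin: Dark steel muffin tin, three cups in a row, 238 x 96 mm, flat top 30 mm above the worktop; it stands fast. Origin: centre of its underside; x along the row. Cups at x = -76, 0, 76 mm, floor 2 mm thick, 50 mm across at the mouth (2 to 3 mm of play). Crowns stand 27 mm apart and reach 62 mm above the worktop. Both long sides are open to tongs held level, square to the row, above the flat top.
- kitchen_timer: White wind-up kitchen timer, 58 mm across, 42 mm high, behind the work; origin under its centre; leave it.
- mug: Off-white mug with a leaf pattern, 92 mm across, 95 mm high, at the back; origin under its centre; leave it.
- jar_sugar: Square glass jar with a grey screw cap and light brown contents, 46 x 46 x 96 mm, at the back; origin under its centre; leave it.
- jar_flour: Square glass jar with a grey screw cap and pale contents, 46 x 46 x 96 mm, at the back; origin under its centre; leave it.
- ramekin: Small white dish, 66 mm across, 34 mm high, behind the work; origin under its centre; leave it.
Not all that is in view belongs to the job. Leave any purple look-alike of the golden_muffin_2 alone. Of the things that look like the choc_muffin, take the one that is farthest to the robot's left at the start.

How it is judged (in metres and radians):
On the way, in this order (a step that is already met when the one before it is completed fails the run):
1. the tongs are picked up by the gripper, off the worktop (height (world z) of tongs above 0.025 m and contact force between the fingers and tongs above 1 N and contact force between tongs and choc_muffin below 0.1 N), for 0.2 s.
2. the tongs close on the chocolate muffin while it still stands in its cup (contact force between tongs and choc_muffin above 2 N and distance between tongs_mouth and choc_muffin_waist below 0.018 m and distance of choc_muffin from where it was at the start of the episode below 0.012 m), for 0.1 s.
3. the muffin is lifted clear of the tin in the tongs (height (world z) of choc_muffin above 0.06 m and contact force between tongs and choc_muffin above 1 N and distance between tongs_mouth and choc_muffin_waist below 0.022 m), for 0.1 s.
At the end, for the whole second after the job is handed in: The chocolate muffin is between the tongs' tips (waist within 22 mm of the bite's centre, pressed with over 1 N), upright within 20 degrees, still, its underside over 145 mm above the worktop; the gripper holds the tongs; both golden muffins sit in their cups (height (world z) of choc_muffin above 0.145 m and angle between choc_muffin's own z axis and vertical below 0.35 rad and distance between tongs_mouth and choc_muffin_waist below 0.022 m and contact force between tongs and choc_muffin above 1 N and contact force between the fingers and tongs above 2 N and linear speed of choc_muffin below 0.02 m/s and distance between each of golden_muffin_1, golden_muffin_2 and muffin_tin below 0.085 m and height (world z) of each of golden_muffin_1, golden_muffin_2 below 0.008 m); the arm keeps its last pose, push and grip.
It fails at once if the gripper or arm touches a muffin (contact force between any of the fingers, the arm and choc_muffin above 0.3 N or contact force between any of the fingers, the arm and golden_muffin_1 above 0.3 N or contact force between any of the fingers, the arm and golden_muffin_2 above 0.3 N).
It fails at once if a golden muffin is lifted or knocked out of its seat (distance of any of golden_muffin_1, golden_muffin_2 from where it was at the start of the episode above 0.015 m).
It fails at once if another kitchen thing is pushed more than 30 mm or knocked over (distance of any of kitchen_timer, mug, jar_sugar, jar_flour, ramekin from where it was at the start of the episode above 0.03 m or angle between any of mug, jar_sugar, jar_flour's own z axis and vertical above 0.5 rad).
It also fails if it takes over 45 s, if anything falls off the work surface, if the arm or the gripper's body presses on something with over 40 N, if the wrist force passes 120 N, or if a joint passes its speed limit or range.

## Robot

A 7-joint arm with a two-finger parallel gripper is mounted at the origin on a cart in front of the work surface, level with it; the furniture and walls round the work are solid. World frame = base frame: x ahead of the robot, y to its left, z up, the work surface at z = 0. Lengths are in mm, angles in rad, forces in N, time in s.
With the tool pointing down it reaches from about 350 to 900 mm from the base axis. Payload 7.2 kg.
Tool frame: the origin (TCP) lies midway between the tips of the shut fingers; the grasp point (between the pads) lies 19 mm behind it; z points along the fingers, y is the line along which they close (so a half turn about z gives the same grasp; the last joint's range is limited). The gripper opens to 88 mm and grips with 3 to 60 N. Pads are 20 mm wide; open, the fingers measure 115 mm over their backs; the gripper's body (75 mm by 178 mm) begins 61 mm behind the grasp point.
Start: joints at [1.07, 0.411, -0.013, 1.596, 0.006, 1.134, -0.082], TCP at [262.123, -567.38, 222.653] pointing down, gripper open.
Joint ranges: [-2.95, 2.95], [-0.29, 1.99], [-1.47, 1.44], [0.14, 2.54], [-1.03, 4.17], [0.13, 1.85], [-2.86, 2.86]. Speed limits (rad/s): [2.39, 2.39, 3.01, 3.01, 3.14, 3.14, 3.14].

## Interface

Orientations are given as a unit quaternion [x, y, z, w].
In Python, from rig import sense, camera, manip gives the robot as it stands. The module is installed in compiled form; this text tells all that it offers.
- The arm moves only by the tool send_rows, never from a script. Its argument "plan" is a list of rows, each a list of 7 numbers: the shift along the tool's x, y, z in cm, then the turn, a rotation vector about the tool's x, y, z in rad, then the finger opening in cm, from 0 to 8.78. A call has 1 to 10 rows; each row shifts and turns the commanded pose from where the row before left it, along the tool's axes as they then stand; what a row does not reach is not made up. A row lasts 1/10 s, in which the tool goes at most 50 mm and 8.59 degrees, less where a joint would pass 70% of its speed; a pose out of reach is approached as far as the arm can. A call with a gripper value outside its range is refused whole. The fingers move at their own pace and stop on an object; the grip force is fixed at half the most. Time passes only in rows, so rows that do not move let the fingers close. It gives the time, the measured TCP pose, the force, the opening and the grip force at its end, in the units of the state.
- sense(): the state, without advancing time (a new reading comes with each control period).
- camera(name): name is "scene" or "top"; returns a dict with "frame" (384x512x3 uint8, blue, green, red), "depth" (384x512 float32, mm along the optical axis (not along the pixel's ray), 0 where there is no reading), "fx", "fy", "cx", "cy" (pixels), "extrinsics" (4x4, takes a point from world to camera coordinates). Camera axes: x right, y down, z forward; pixel columns grow to the right and rows downward; lengths in mm; the calibration is good to about 2 mm. A picture is of the moment at which its call begins.
- manip.job_done(): hands the job in; it is judged then, once.
The state is a dict: "clock": time; "q": joint angles; "qvel": joint speeds; "joint_torque": joint torques, N m; "tool_pos": TCP position; "eef_rot": TCP orientation; "wrist_force": force on the tool from outside, world axes, zero at the start; "moment": the same for the moment, N m; "width": finger opening in mm; "grip_force": force on a finger pad.
Only numpy, scipy, OpenCV 4.12 (cv2) and the standard library are available. Lean on these libraries where they do the work, as an engineer would, in place of code of your own. Each camera call takes 0.05 s, during which the arm holds its last target. There are 200 camera calls.

## Working session

There is one attempt and no reset: what is moved stays moved. The work goes in short steps, Python scripts to look and compute and a tool call to move; the robot and the scene stay as the last step left them, time stands still between calls to the robot, and variables do not carry over. Pictures are saved under pics/ and viewed, at most 10 in all, crops included, and the job is handed in when it is done.

Besides the shell and the picture viewer there is one more tool, called after ">>>" in YAML: its name, and indented under it one key for each argument. send_rows: Moves the arm, as the interface text tells. Its arguments: {"type":"object","properties":{"plan":{"type":"array","items":{"type":"array","items":{"type":"number"}}}},"required":["plan"]}

```bash
mkdir -p pics
cat > h.py <<'E'
import numpy as np, cv2
from rig import sense, camera, manip
def cloud(c):
    d=c["depth"]; v,u=np.mgrid[:d.shape[0],:d.shape[1]]
    p=np.stack([(u-c["cx"])/c["fx"]*d,(v-c["cy"])/c["fy"]*d,d],-1)
    E=np.array(c["extrinsics"]); return (p-E[:3,3])@E[:3,:3]
E
python3 - <<'E'
from h import *
for n in("top","scene"):
    c=camera(n); cv2.imwrite(f"pics/{n}0.png",c["frame"]); np.savez(n+"0.npz",**c)
    E=np.array(c["extrinsics"]); print(n,-E[:3,:3].T@E[:3,3],c["fx"],(c["depth"]>0).mean())
s=sense(); print(s["tool_pos"],s["eef_rot"],s["width"],s["clock"],s["wrist_force"])
E
```

```text
top [ 513.5032752    37.17239032 1110.05282789] 475.063968231085 0.9961039225260416
scene [ 15.61502244 363.53374105 592.87559236] 381.1235807572748 0.9960428873697916
[ 261.89401122 -566.98212727  221.89853814] [ 9.76678648e-01  2.14705135e-01 -2.06710778e-04 -6.93323048e-04] 87.83724700547093 0.1 [-0.28292405 -0.0671434  -0.26018895]
```

View pics/top0.png

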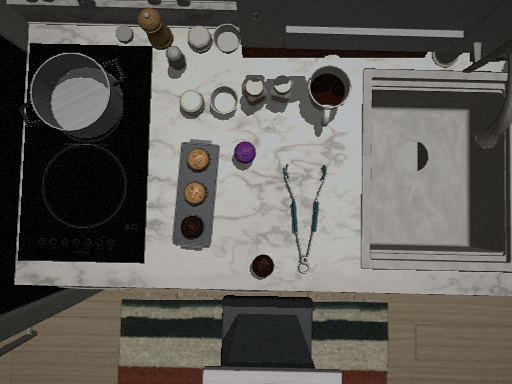

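View pics/scene0.png

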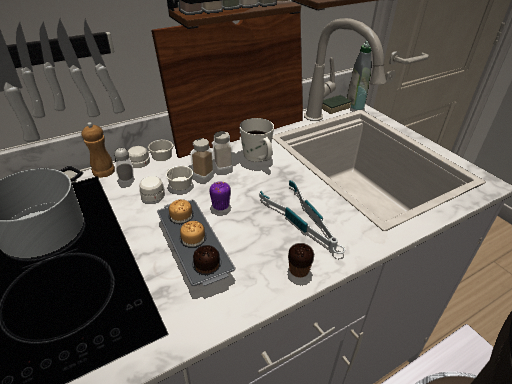

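The top view shows the tin at px (196,193) with a dark muffin in its near cup (192,227). The tongs lie at (305,220) with their tips pointing away from the robot.
Candidates: dark muffin in the tin (192,227), dark muffin on the worktop (262,266), purple look-alike (245,152). I choose (192,227): it is farthest left and stands in a cup.

```bash
cat > m.py <<'E'
from h import *
c=dict(np.load("top0.npz")); W=cloud(c); f=c["frame"]; hsv=cv2.cvtColor(f,cv2.COLOR_BGR2HSV)
cv2.imwrite("pics/crop.png",cv2.resize(f[120:290,160:345],None,fx=4,fy=3.5*4/3.5,interpolation=cv2.INTER_CUBIC)[:600])
teal=((hsv[...,0]>80)&(hsv[...,0]<100)&(hsv[...,1]>90)&(hsv[...,2]>40)).astype(np.uint8); teal[:,:270]=0; teal[:,345:]=0
n,l,st,ce=cv2.connectedComponentsWithStats(teal)
for i in range(1,n):
    if st[i,4]>8: P=W[l==i]; print("teal",ce[i],st[i,4],np.median(P,0),P.min(0),P.max(0))
for nm,(u,v) in dict(choc=(192,227),g1=(196,193),g2=(198,159),decoy=(262,266),purp=(245,152)).items():
    P=W[v-18:v+19,u-18:u+19].reshape(-1,3); 
    Q=P[(P[:,2]>44)&(P[:,2]<75)]; xy=(Q[:,:2]*1).astype(np.float32)
    print(nm,len(Q),cv2.minEnclosingCircle(xy),Q.mean(0),Q[:,2].max())
    
M=((W[...,2]>22)&(W[...,2]<38)); M[:,:165]=0; M[:,225:]=0; M[:130]=0; M[255:]=0
r=cv2.minAreaRect(W[M][:,:2].astype(np.float32)); print("tin",r)
K=W[255:278,293:315].reshape(-1,3); K=K[K[:,2]>8]; print("knuckle",K.mean(0),K.min(0),K.max(0))
print(W[180:200,235:240].reshape(-1,3).mean(0))
E
python3 m.py
```

```text
teal [324.33333333 168.        ] 9 [ 616.16252134 -107.98834503   20.30677251] [ 611.38688186 -109.73582677   12.25458118] [ 622.78551187 -106.78140008   24.08387356]
teal [323.27272727 175.45454545] 11 [ 599.81290521 -105.44221915   19.8496764 ] [ 593.05334138 -109.99874014    2.23585499] [ 604.7928031  -103.49267049   23.22305072]
teal [294.17647059 215.80882353] 68 [505.47001018 -40.2032392   25.02107909] [470.28140115 -45.16670481   6.79163962] [ 538.50617037   37.17239032 1110.05282789]
teal [315.19736842 216.01315789] 76 [505.39819778 -88.40476589  24.95282592] [471.41413236 -92.34597716  13.07868049] [537.58507429 -83.96847162  32.26939668]
choc 384 ((475.3666687011719, 188.69949340820312), 24.430118560791016) [475.8150851  187.47105442  58.06849843] 67.72883604388407
g1 381 ((551.180419921875, 184.14295959472656), 24.554718017578125) [550.70938013 183.13869382  57.82676149] 66.89809965582525
g2 378 ((627.0035400390625, 179.65940856933594), 24.676359176635742) [625.7934812  178.34542803  58.03726834] 66.4136395285559
decoy 386 ((393.0751953125, 28.10211181640625), 24.422954559326172) [393.955763    28.15004002  56.00629552] 65.52416356333217
purp 370 ((645.2373046875, 74.91149139404297), 24.528945922851562) [644.34308556  74.73053198  55.9797762 ] 66.864130912677
tin ((551.1368408203125, 184.32032775878906), (88.75992584228516, 245.81356811523438), 86.6388168334961)
knuckle [401.29603192 -65.29819654  31.06694876] [376.77247662 -77.82350201   9.07751317] [ 513.5032752    37.17239032 1110.05282789]
[ 5.62729674e+02  9.26732884e+01 -4.96582532e-01]
```

View pics/crop.png

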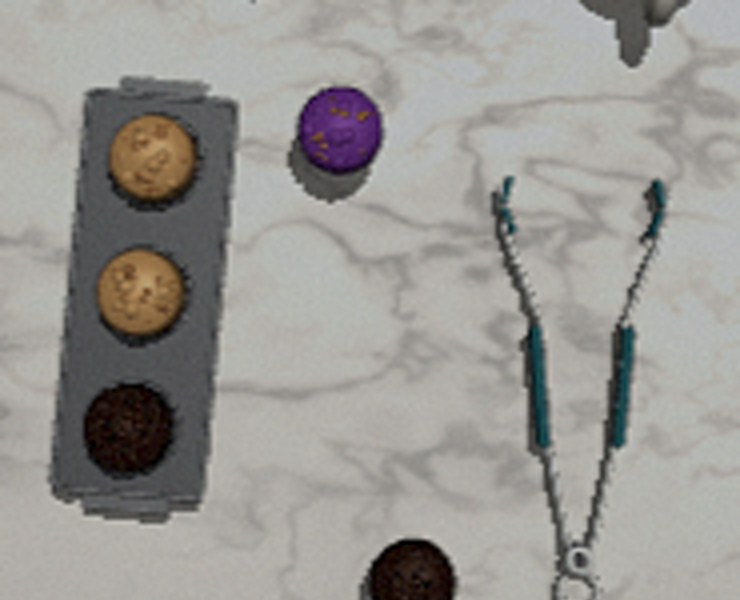

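The crop confirms it: the dark muffin sits in the near cup, next to two golden ones. Measured positions:
- **Chocolate muffin:** (475,189).
- **Tin:** centre (551,184), row angle −0.059.
- **Tongs:** grip centre (505,−64), yaw about 0.025.

The sizes match the description, so I start moving.

>>> send_rows:
  plan:
    - [0,0,0,0,0,0.136,8.78]
    - [0,0,0,0,0,0.136,8.78]
    - [0,0,0,0,0,0.136,8.78]
    - [1.6,-3.1,0,0,0,0,8.78]
    - [1.6,-3.1,0,0,0,0,8.78]
    - [1.6,-3.1,0,0,0,0,8.78]
    - [1.6,-3.1,0,0,0,0,8.78]
    - [1.6,-3.1,0,0,0,0,8.78]
    - [1.6,-3.1,0,0,0,0,8.78]
    - [1.6,-3.1,0,0,0,0,8.78]

```text
clock: 1.1
tool_pos: [369.0, -346.2, 222.4]
eef_rot: [1.0, 0.012, -0.0, -0.0]
wrist_force: [1.0, 0.1, -0.4]
width: 87.6
grip_force: 0.0
```

>>> send_rows:
  plan:
    - [1.6,-3.1,0,0,0,0,8.78]
    - [1.6,-3.1,0,0,0,0,8.78]
    - [1.6,-3.1,0,0,0,0,8.78]
    - [1.6,-3.1,0,0,0,0,8.78]
    - [1.6,-3.1,0,0,0,0,8.78]
    - [1.6,-3.1,0,0,0,0,8.78]
    - [1.6,-3.1,0,0,0,0,8.78]
    - [1.6,-3.1,0,0,0,0,8.78]
    - [1.6,-3.1,0,0,0,0,8.78]
    - [0,0,0,0,0,0,8.78]

```text
clock: 2.1
tool_pos: [507.1, -60.0, 222.5]
eef_rot: [1.0, 0.016, 0.0, -0.001]
wrist_force: [-0.2, 0.1, -0.9]
width: 87.9
grip_force: 0.0
```

```bash
cat >> h.py <<'E'
from scipy.spatial.transform import Rotation as R
def go(p,yaw):
    "shift in tool axes (cm) and turn about tool z (rad) to reach TCP p (mm), tool x at world yaw, tool down"
    s=sense(); r=R.from_quat(s["eef_rot"]); T=R.from_euler("z",yaw)*R.from_euler("x",np.pi)
    print("at",np.round(s["tool_pos"],1),"w",round(s["width"],1),"t",s["clock"],"gf",s["grip_force"],"F",np.round(s["wrist_force"],1))
    x=r.apply([1,0,0]); print("yaw",np.arctan2(x[1],x[0]),"tilt",r.apply([0,0,1]))
    d=(np.array(p)-s["tool_pos"])/10
    print("shift now",np.round(r.inv().apply(d),2),"after turn",np.round(T.inv().apply(d),2),"turn",np.round((r.inv()*T).as_rotvec(),3))
E
python3 -c "
from h import *
go([505,-64,4],0.025)"
```

```text
at [507.1 -60.  222.5] w 87.9 t 2.1 gf 0.0 F [-0.2  0.1 -0.9]
yaw 0.031560327559898405 tilt [ 4.53555018e-04  2.31109483e-03 -9.99997227e-01]
shift now [-0.24  0.44 21.84] after turn [-0.22  0.39 21.85] turn [-0.002 -0.001  0.007]
```

>>> send_rows:
  plan:
    - [-0.2,0.4,3,0,0,0,8.78]
    - [0,0,4,0,0,0,8.78]
    - [0,0,4,0,0,0,8.78]
    - [0,0,4,0,0,0,8.78]
    - [0,0,3,0,0,0,8.78]
    - [0,0,2,0,0,0,8.78]
    - [0,0,1,0,0,0,8.78]
    - [0,0,0.7,0,0,0,8.78]
    - [0,0,0,0,0,0,8.78]
    - [0,0,0,0,0,0,8.78]

```text
clock: 3.1
tool_pos: [504.4, -69.4, 6.4]
eef_rot: [1.0, 0.012, 0.001, 0.0]
wrist_force: [-0.6, -0.1, -0.4]
width: 87.9
grip_force: 0.0
```

```bash
python3 -c "
from h import *
go([505,-64,4],0.025)
c=camera('scene'); cv2.imwrite('pics/s1.png',cv2.resize(c['frame'][150:300,180:400],None,fx=3,fy=3))"
```

```text
at [504.4 -69.4   6.4] w 87.9 t 3.1 gf 0.0 F [-0.6 -0.1 -0.4]
yaw 0.024654557608347852 tilt [ 1.23805172e-03 -2.18370062e-04 -9.99999210e-01]
shift now [ 0.07 -0.54  0.24] after turn [ 0.07 -0.54  0.24] turn [ 0.    -0.001 -0.   ]
```

View pics/s1.png

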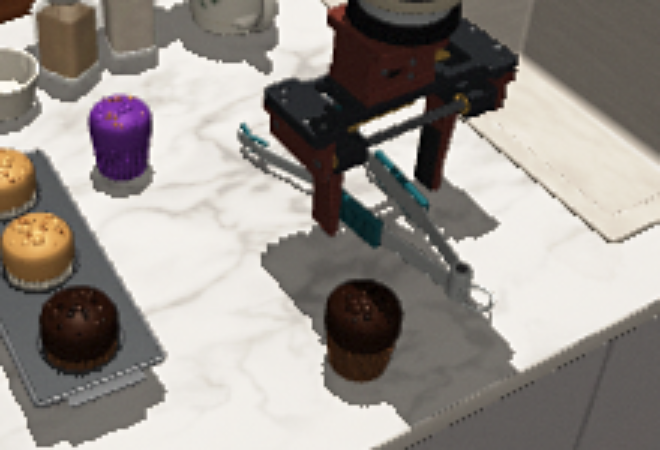

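The fingers straddle both grips: left finger at (325,200), right at (430,160) in the crop. I centre by 5 mm and close to 47 mm.

>>> send_rows:
  plan:
    - [0,-0.5,0.2,0,0,0,8.78]
    - [0,0,0,0,0,0,7]
    - [0,0,0,0,0,0,6]
    - [0,0,0,0,0,0,5.5]
    - [0,0,0,0,0,0,5]
    - [0,0,0,0,0,0,4.7]
    - [0,0,0,0,0,0,4.7]
    - [0,0,0,0,0,0,4.7]
    - [0,0,0,0,0,0,4.7]
    - [0,0,0,0,0,0,4.7]

```text
clock: 4.15
tool_pos: [503.9, -64.4, 3.7]
eef_rot: [1.0, 0.012, 0.0, 0.0]
wrist_force: [2.0, -1.3, 0.9]
width: 47.3
grip_force: 8.2
```

```bash
python3 -c "
from h import *
go([505,-64,104],0.025)"
```

```text
at [503.9 -64.4   3.7] w 47.3 t 4.15 gf 8.217458724975586 F [ 2.  -1.3  0.9]
yaw 0.02468773861893721 tilt [ 4.24740810e-04 -1.71102676e-04 -9.99999895e-01]
shift now [  0.11  -0.03 -10.03] after turn [  0.11  -0.04 -10.03] turn [ 0. -0. -0.]
```

>>> send_rows:
  plan:
    - [0,0,-0.5,0,0,0,4.7]
    - [0,0,-1,0,0,0,4.7]
    - [0,0,-1.5,0,0,0,4.7]
    - [0,0,-2,0,0,0,4.7]
    - [0,0,-2,0,0,0,4.7]
    - [0,0,-2,0,0,0,4.7]
    - [0,0,-1,0,0,0,4.7]
    - [0,0,0,0,0,0,4.7]
    - [0,0,0,0,0,0,4.7]
    - [0,0,0,0,0,0,4.7]

```text
clock: 5.15
tool_pos: [503.0, -64.2, 102.7]
eef_rot: [1.0, 0.012, -0.001, -0.0]
wrist_force: [-0.5, -0.1, -0.6]
width: 47.2
grip_force: 7.6
```

>>> send_rows:
  plan:
    - [0,0,0,0,0,-0.07,4.7]
    - [0,0,0,0,0,-0.12,4.7]
    - [0,0,0,0,0,-0.12,4.7]
    - [0,0,0,0,0,-0.12,4.7]
    - [0,0,0,0,0,-0.12,4.7]
    - [0,0,0,0,0,-0.12,4.7]
    - [0,0,0,0,0,-0.12,4.7]
    - [0,0,0,0,0,-0.12,4.7]
    - [0,0,0,0,0,-0.12,4.7]
    - [0,0,0,0,0,-0.12,4.7]

```text
clock: 6.15
tool_pos: [503.1, -64.1, 102.6]
eef_rot: [0.831, 0.556, -0.001, -0.001]
wrist_force: [1.4, -0.5, -1.3]
width: 47.1
grip_force: 7.6
```

>>> send_rows:
  plan:
    - [0,0,0,0,0,-0.12,4.7]
    - [0,0,0,0,0,-0.12,4.7]
    - [0,0,0,0,0,-0.09,4.7]
    - [0,0,0,0,0,0,4.7]
    - [0,0,0,0,0,0,4.7]

```text
clock: 6.65
tool_pos: [503.3, -64.2, 102.9]
eef_rot: [0.731, 0.682, -0.0, -0.001]
wrist_force: [0.2, 0.4, -1.4]
width: 46.8
grip_force: 7.6
```

```bash
python3 -c "
from h import *
go([466,24,104],1.512)
c=camera('scene'); cv2.imwrite('pics/s2.png',cv2.resize(c['frame'][130:300,150:400],None,fx=3,fy=3))
"
```

```text
at [503.3 -64.2 102.9] w 46.8 t 6.65 gf 7.558119893074036 F [ 0.2  0.4 -1.4]
yaw 1.5019068660258839 tilt [-1.24704860e-03  5.61581128e-04 -9.99999065e-01]
shift now [ 8.54 -4.33 -0.1 ] after turn [ 8.59 -4.24 -0.11] turn [-0.001 -0.    -0.01 ]
```

View pics/s2.png

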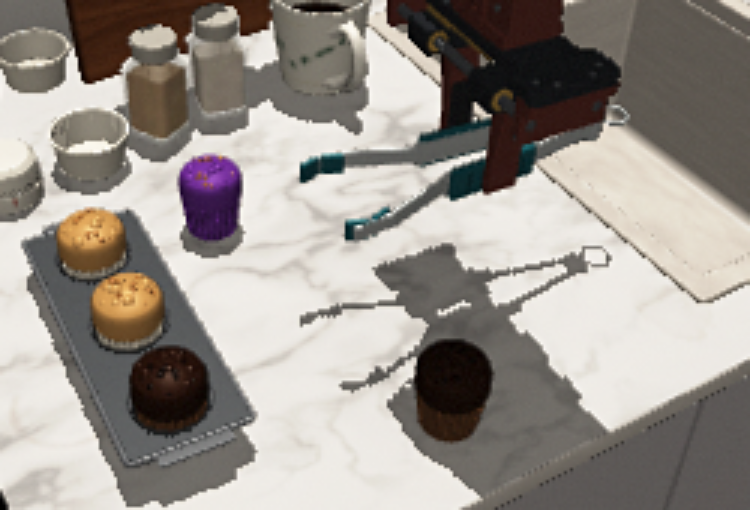

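The tongs hang level in the gripper with their tips towards the tin: (320,168) and (352,228) in the crop. I move to 55 mm short of the bite and measure the tips.

>>> send_rows:
  plan:
    - [0.6,-0.3,0,0,0,-0.01,4.7]
    - [1.2,-0.6,0,0,0,0,4.7]
    - [1.6,-0.8,0,0,0,0,4.7]
    - [1.6,-0.8,0,0,0,0,4.7]
    - [1.6,-0.8,0,0,0,0,4.7]
    - [1.4,-0.6,0,0,0,0,4.7]
    - [0.8,-0.3,0,0,0,0,4.7]
    - [0.3,0,0,0,0,0,4.7]
    - [0,0,0,0,0,0,4.7]
    - [0,0,0,0,0,0,4.7]

```text
clock: 7.7
tool_pos: [467.1, 28.5, 103.6]
eef_rot: [0.727, 0.687, -0.0, 0.0]
wrist_force: [0.5, 0.2, -2.4]
width: 47.6
grip_force: 7.6
```

```bash
cat > t.py <<'E'
from h import *
go([466,30,104],1.512)
for n in("top","scene"):
    c=camera(n); W=cloud(c); f=c["frame"]; hsv=cv2.cvtColor(f,cv2.COLOR_BGR2HSV)
    if n=="top": cv2.imwrite("pics/t3.png",cv2.resize(f[140:290,160:345],None,fx=4,fy=4)); np.savez("t3.npz",**c)
    teal=((hsv[...,0]>78)&(hsv[...,0]<102)&(hsv[...,1]>80)&(hsv[...,2]>25)&(W[...,0]<620)&(W[...,0]>380)&(W[...,2]>15)&(W[...,2]<150)&(W[...,1]<180)).astype(np.uint8)
    k,l,st,ce=cv2.connectedComponentsWithStats(teal,connectivity=8)
    for i in range(1,k):
        if st[i,4]>5: P=W[l==i]; print(n,ce[i].round(),st[i,4],np.median(P,0).round(1),np.percentile(P,5,axis=0).round(1),np.percentile(P,95,axis=0).round(1))
E
python3 t.py
```

```text
at [467.1  28.5 103.6] w 47.6 t 7.7 gf 7.558114975690842 F [ 0.5  0.2 -2.4]
yaw 1.514153272861323 tilt [ 4.67035499e-05 -2.49780029e-04 -9.99999968e-01]
shift now [ 0.14 -0.12 -0.04] after turn [ 0.14 -0.12 -0.04] turn [0.    0.    0.002]
top [210. 212.] 13 [509.2 141.3 119.9] [506.8 134.5  84.1] [509.4 150.2 121. ]
top [219. 214.] 10 [506.6 122.7 119.9] [503.6 117.1 117.3] [509.6 128.1 122.5]
top [208. 246.] 14 [440.  144.6 120.1] [437.2 139.  116.4] [442.9 149.7 122.7]
top [216. 246.] 11 [439.6 126.7 121.1] [437.3 121.6 117.2] [441.6 131.8 123.5]
scene [272. 196.] 58 [484.9  37.3 125.3] [481.4  17.8 123.6] [488.6  58.3 127.1]
scene [299. 208.] 42 [442.4   4.4 113.4] [441.5  -2.5 103.4] [443.7   9.7 122.4]
scene [220. 211.] 47 [505.8 140.2 116.1] [503.9 133.3 109.5] [508.1 146.3 121.7]
scene [228. 209.] 54 [504.3 123.  115.6] [500.5 117.5 108.4] [508.3 128.7 121.8]
scene [277. 215.] 132 [443.7  53.2 116.9] [442.4  41.4 104. ] [447.4  63.8 126.1]
scene [244. 229.] 12 [436.7 126.1 121.3] [433.9 121.1 119.5] [438.8 131.9 122.9]
scene [234. 234.] 25 [438.1 147.4 118.9] [436.  140.1 108.2] [439.4 150.3 122.1]
```

View pics/t3.png

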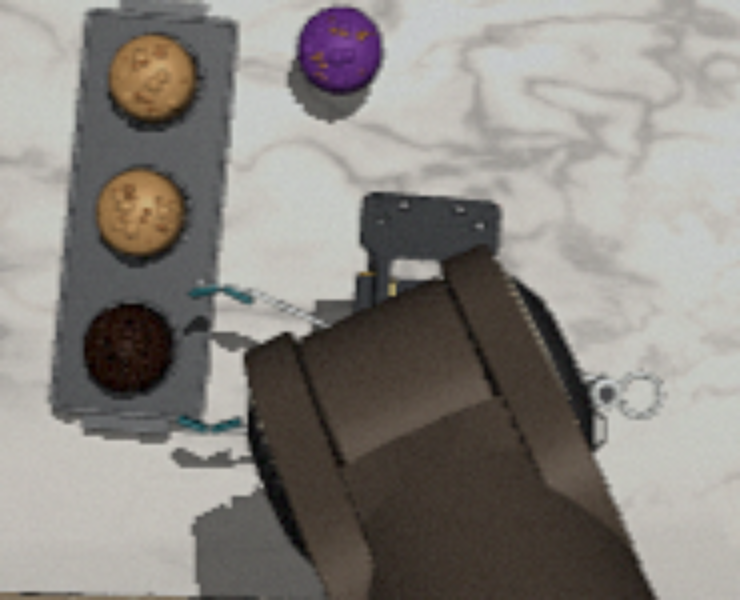

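Tip centre measures (474,134), z about 113, which agrees with the arm's pose. In the crop the tips straddle the near cup: (215,292) and (210,424). I descend 6.5 cm, still short of the crown.

>>> send_rows:
  plan:
    - [0,-0.1,0.5,0,0,0,4.7]
    - [0,0,1,0,0,0,4.7]
    - [0,0,1.5,0,0,0,4.7]
    - [0,0,1.5,0,0,0,4.7]
    - [0,0,1,0,0,0,4.7]
    - [0,0,0.6,0,0,0,4.7]
    - [0,0,0.4,0,0,0,4.7]
    - [0,0,0,0,0,0,4.7]
    - [0,0,0,0,0,0,4.7]

```text
clock: 8.7
tool_pos: [466.2, 29.1, 38.9]
eef_rot: [0.727, 0.687, 0.0, 0.0]
wrist_force: [-0.2, -0.8, -1.1]
width: 47.1
grip_force: 7.6
```

```bash
sed -i 's/t3/t4/g;s/466,30,104/469,83,37.5/;s/W\[...,1\]<180/W[...,1]<165/' t.py; python3 t.py
```

```text
at [466.2  29.1  38.9] w 47.1 t 8.7 gf 7.558123916387558 F [-0.2 -0.8 -1.1]
yaw 1.5148099943307674 tilt [ 5.55062434e-04 -1.88504273e-06 -9.99999846e-01]
shift now [ 5.4  -0.03  0.14] after turn [ 5.4  -0.04  0.14] turn [ 0.001 -0.     0.003]
top [213. 213.] 12 [506.9 142.6  55.1] [504.7 136.2  29.2] [509.3 148.5  60.5]
top [221. 214.] 9 [505.2 123.6  56.9] [503.  118.1  53.7] [508.6 128.1  58.8]
top [211. 244.] 15 [438.7 144.2  56. ] [436.6 138.6  45.5] [440.9 151.5  58.8]
top [219. 244.] 9 [439.1 128.6  53.6] [436.5 121.9  51.8] [440.4 132.2  56.4]
scene [269. 222.] 46 [484.6  41.   61.2] [481.3  25.6  58.8] [487.1  61.7  62.6]
scene [229. 233.] 44 [503.2 123.4  51.9] [500.5 117.2  44. ] [507.  128.8  57.2]
scene [221. 236.] 37 [504.5 141.2  52. ] [502.  134.3  45.6] [506.7 147.2  57.5]
scene [275. 240.] 110 [443.   54.1  52.4] [441.5  41.8  39.5] [446.1  64.3  61.6]
scene [295. 234.] 15 [441.4   6.   44.6] [4.404e+02 2.000e-01 4.040e+01] [441.9  11.2  47.2]
scene [245. 254.] 13 [436.1 125.5  56.7] [433.5 120.7  55.3] [438.1 133.   58.5]
scene [234. 260.] 27 [437.5 148.3  53.7] [433.6 139.9  43.2] [439.3 151.7  57.5]
```

>>> send_rows:
  plan:
    - [0.4,0,0.1,0,0,0,4.7]
    - [0.8,-0.05,0.05,0,0,0,4.7]
    - [0.8,0,0,0,0,0,4.7]
    - [0.8,0,0,0,0,0,4.7]
    - [0.8,0,0,0,0,0,4.7]
    - [0.8,0,0,0,0,0,4.7]
    - [0.6,0,0,0,0,0,4.7]
    - [0.4,0,0,0,0,0,4.7]
    - [0,0,0,0,0,0,4.7]
    - [0,0,0,0,0,0,4.7]

```text
clock: 9.8
tool_pos: [468.4, 82.8, 37.1]
eef_rot: [0.727, 0.687, -0.0, 0.0]
wrist_force: [-0.3, 0.3, -1.3]
width: 47.0
grip_force: 7.6
```

```bash
python3 -c "
from h import *
go([469,83,37.5],1.512)
c=camera('top');f=c['frame']; g=camera('scene')['frame']
a=cv2.resize(f[170:270,160:260],(400,400));b=cv2.resize(g[180:290,150:260],(400,400));cv2.imwrite('pics/p5.png',np.hstack([a,b]))"
```

```text
at [468.4  82.8  37.1] w 47.0 t 9.8 gf 7.558043003082275 F [-0.3  0.3 -1.3]
yaw 1.5148466077601963 tilt [-1.50490786e-04 -2.73286733e-04 -9.99999951e-01]
shift now [ 0.02  0.06 -0.04] after turn [ 0.02  0.06 -0.04] turn [-0.     0.     0.003]
```

View pics/p5.png

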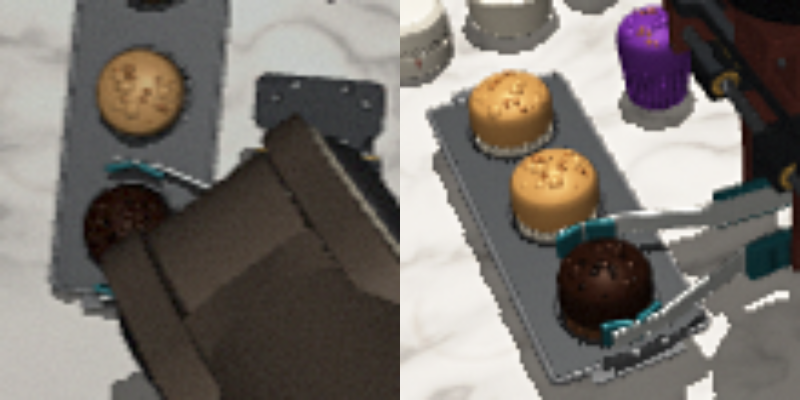

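The tips straddle the chocolate crown: (590,235) and (630,325) in the right half of the picture, with the golden muffin clear. I close.

>>> send_rows:
  plan:
    - [0,0,0,0,0,0,4.4]
    - [0,0,0,0,0,0,4.2]
    - [0,0,0,0,0,0,4.0]
    - [0,0,0,0,0,0,3.8]
    - [0,0,0,0,0,0,3.6]
    - [0,0,0,0,0,0,3.2]
    - [0,0,0,0,0,0,2.5]
    - [0,0,0,0,0,0,2.5]
    - [0,0,0,0,0,0,2.5]
    - [0,0,0,0,0,0,2.5]

```text
clock: 10.9
tool_pos: [468.6, 83.0, 37.2]
eef_rot: [0.727, 0.687, 0.0, 0.0]
wrist_force: [0.4, -0.3, -0.1]
width: 37.9
grip_force: 30.0
```

Width is 37.9 mm at 30 N, the described bite on a muffin. I lift slowly.

>>> send_rows:
  plan:
    - [0,0,-0.2,0,0,0,2.5]
    - [0,0,-0.4,0,0,0,2.5]
    - [0,0,-0.6,0,0,0,2.5]
    - [0,0,-0.8,0,0,0,2.5]
    - [0,0,-1,0,0,0,2.5]
    - [0,0,-1,0,0,0,2.5]
    - [0,0,-1,0,0,0,2.5]
    - [0,0,-1,0,0,0,2.5]
    - [0,0,-1,0,0,0,2.5]
    - [0,0,-1,0,0,0,2.5]

```text
clock: 11.9
tool_pos: [468.5, 83.0, 118.1]
eef_rot: [0.727, 0.687, 0.0, 0.0]
wrist_force: [-0.7, -0.9, -1.9]
width: 37.8
grip_force: 30.0
```

>>> send_rows:
  plan:
    - [0,0,-1.2,0,0,0,2.5]
    - [0,0,-1.5,0,0,0,2.5]
    - [0,0,-1.5,0,0,0,2.5]
    - [0,0,-1.5,0,0,0,2.5]
    - [0,0,-1.5,0,0,0,2.5]
    - [0,0,-1.2,0,0,0,2.5]
    - [0,0,-1,0,0,0,2.5]
    - [0,0,-0.6,0,0,0,2.5]
    - [0,0,-0.3,0,0,0,2.5]
    - [0,0,0,0,0,0,2.5]

```text
clock: 12.9
tool_pos: [468.5, 83.0, 220.2]
eef_rot: [0.727, 0.687, 0.0, 0.0]
wrist_force: [0.3, -0.5, -2.3]
width: 37.5
grip_force: 30.0
```

>>> send_rows:
  plan:
    - [0,0,0,0,0,0,2.5]
    - [0,0,0,0,0,0,2.5]
    - [0,0,0,0,0,0,2.5]
    - [0,0,0,0,0,0,2.5]
    - [0,0,0,0,0,0,2.5]

```text
clock: 13.4
tool_pos: [468.4, 83.0, 220.0]
eef_rot: [0.727, 0.687, -0.0, -0.0]
wrist_force: [0.6, -0.3, -1.6]
width: 38.0
grip_force: 30.0
```

```bash
python3 -c "
from h import *
go([469,83,240],1.512)
c=camera('scene'); f=c['frame'];W=cloud(c); cv2.imwrite('pics/s6.png',cv2.resize(f[100:300,120:370],None,fx=3,fy=3))
h=cv2.cvtColor(f,cv2.COLOR_BGR2HSV)
m=(np.abs(W-[475,189,180])<[45,40,75]).all(-1)&((h[...,0]<25)|(h[...,0]>165))
P=W[m];print(len(P),P.mean(0),np.percentile(P[:,2],[1,50,99]))"
```

```text
at [468.4  83.  220. ] w 38.0 t 13.4 gf 29.984800815582275 F [ 0.6 -0.3 -1.6]
yaw 1.5147986680090089 tilt [-2.24982662e-04  3.71318458e-05 -9.99999974e-01]
shift now [ 0.    0.06 -2.  ] after turn [ 0.    0.06 -2.  ] turn [-0.    -0.     0.003]
925 [462.31990127 193.23396384 225.27337119] [186.53343643 234.61406059 247.12390973]
```

View pics/s6.png

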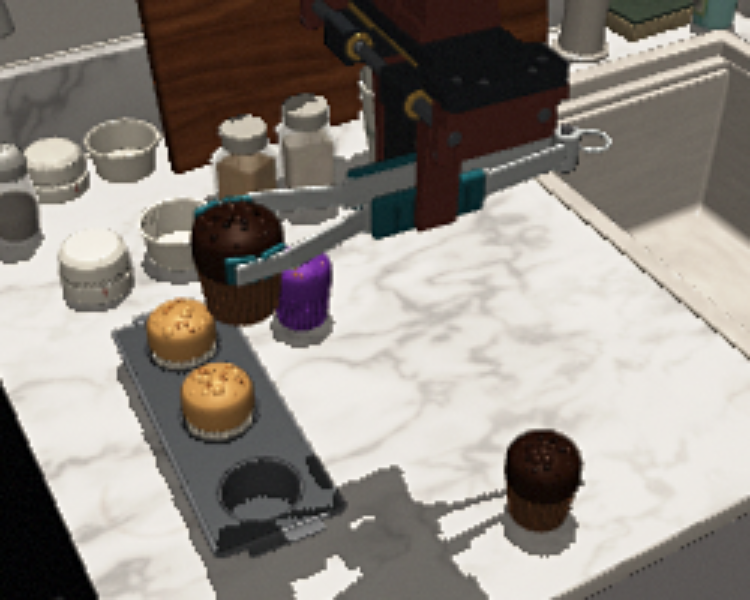

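The muffin hangs upright between the tips at (240,260), its underside at about 185 mm. The near cup (260,490) is empty and both golden muffins are still seated. I hand in the job.

```bash
python3 -c "
from rig import manip
print(manip.job_done())"
```

```text
the job is handed in; nothing more can be done
None
```

The chocolate muffin is held up still and upright in the tongs, its underside about 185 mm above the worktop, with both golden muffins still in their cups; the job is handed in, though no verdict was returned.

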